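Zero the seed-tray counter

TASK

A new batch of seedling trays is about to be filled, so zero the tray counter on the potting bench: flick the lugs of its star wheel on with a fingertip, click by click counter-clockwise as seen from above, until the lug with the raised bar rests in its click exactly at the fixed pointer. Do not run past the pointer or bring the bar to it the other way round. Do not lift or tip the counter or shove it along the bench, and leave the jug, pot, jar and wooden block where they stand.

Things in the scene. Friction and masses are not known exactly. Their poses are not given: they have to be found in the camera images.
- counter: Tray counter, loose on the bench, 1.6 kg, rubber foot: grey square base 124 x 124 mm, top 46 mm above the bench, star wheel on a vertical axle through its centre. Origin: centre of its underside, on the axle line; x points from axle to fixed pointer, z up. The pointer stands on the +x side only; elsewhere the wheel's edge is open all round.
- wheel (a joint): Turn of the star wheel, rad, growing counter-clockwise from above; 0 = raised bar at the pointer. 8 clicks a turn, 0.785 rad each; it starts 2 to 5 clicks short of zero (-1.57 to -3.93). A spring pawl holds each click: about 2 N at a lug's end moves it; past half-way (0.39 rad) it snaps on to the next click and stays; let go earlier, it springs back. Turns both ways, no stop.
- hub (a point): On the axle at the lugs' mid-height, 68 mm above the bench. Wheel: aluminium disc, radius 42 mm, with 8 radial lugs 45 degrees apart, each 9 mm wide, out to 72 mm from the axle; one lug lies at the raised bar's angle. Disc and lugs span 60 to 76 mm above the bench, 14 mm above the base's top. Free gap between lugs about 40 mm at 62 mm from the axle.
- zero_end (a point): On the wheel: outer end of the raised bar, at its top, 72 mm from the axle and 88 mm above the bench. The bar (8 mm wide, 12 mm high) runs on top of the disc from near the axle out along one lug; no other lug has one.
- pointer_tip (a point): Tip of the fixed brass cone that points at the axle: 78 mm from the axle, 82 mm above the bench. It sits on a grey post 22 mm wide, 100 to 108 mm from the axle, 89 mm high.
- jug: Yellow plastic jug, 104 mm across, 100 mm high, handle at its +y side, loose; origin: centre of its underside. A bystander.
- pot: Terracotta pot, 84 mm across, 75 mm high, loose; origin: centre of its underside. A bystander.
- seed_jar: Seed jar with steel cap, 60 mm across, 85 mm high, loose; origin: centre of its underside. A bystander.
- label_block: Small wooden block, 100 x 40 x 30 mm, long along its x, loose; origin: centre of its underside. A bystander.
Mind the look-alikes: they are no part of the job. Of the things that look like the counter, the largest one is meant.

How it is judged:
By the outcome, as a careful person would: the job done as asked, in the order asked, and still so for the second after the job is handed in, with the robot touching nothing.
It also fails if it takes over 64 s, if anything falls off the work surface, if the arm or the gripper's body presses on something with over 40 N, if the wrist force passes 120 N, or if a joint passes its speed limit or range.

ROBOT

A 7-joint arm with a two-finger parallel gripper is mounted at the origin on the work surface. World frame = base frame: x ahead of the robot, y to its left, z up, the work surface at z = 0. Lengths are in mm, angles in degrees, forces in N, time in s.
With the tool pointing down it reaches from about 400 to 850 mm from the base axis. Payload 4.5 kg.
Tool frame: the origin (TCP) lies on the mounting face of the last link; the fingertips stand 166 mm ahead of it and the grasp point (between the pads) lies 147 mm ahead of it (tip_reach is the distance from the TCP to the fingertips, in mm); z points along the fingers, y is the line along which they close (so a half turn about z gives the same grasp; the last joint's range is limited). The gripper opens to 88 mm and grips with 3 to 60 N. Pads are 18 mm wide; open, the fingers measure 123 mm over their backs; the gripper's body (75 mm by 187 mm) begins 45 mm behind the grasp point.
Start: joints at [-75.012, 39.483, -11.15, 89.685, 9.013, 51.709, -12.324], TCP at [141.124, 608.869, 404.743] pointing down, gripper open.
Joint ranges: [-172.22, 172.22], [-26.19, 119.32], [-84.43, 86.54], [7.71, 146.69], [-57.33, 237.33], [2.42, 119.75], [-152.13, 152.13]. Speed limits (degrees/s): [147.25, 147.25, 180, 180, 180, 180, 180].

INTERFACE

Orientations are given as [roll, pitch, yaw] about the fixed x, y, z axes, in that order (R = Rz(yaw) Ry(pitch) Rx(roll)).
In Python, from plant import * gives the robot as it stands.
- The arm moves only by the shell command python3 -m jog 'ROWS' [FORCE]. ROWS is JSON, a list of rows, each a list of 3 entries, a list of its own where there are three numbers: the shift along the tool's x, y, z in cm, then the turn, a rotation vector about the tool's x, y, z in degrees, then the opening, from -1 (shut) to 1 (fully open). A call has 1 to 5 rows; each row is the pose to reach, as a shift and turn from the pose commanded when the call began, along the tool's axes at that moment; what a row does not reach only later rows make up. A row lasts 1/12 s, in which the tool goes at most 41.7 mm and 7.16 degrees, less where a joint would pass 70% of its speed; a pose out of reach is approached as far as the arm can. A call with a gripper value outside its range is refused whole. The fingers move at their own pace and stop on an object; FORCE is the grip in N (left out, the last holds). Time passes only in rows, so rows that repeat a pose let the fingers close. It gives the time, the measured TCP pose, the force, the opening and the grip force at its end, in the units of the state.
- state(): the state, without advancing time (a new reading comes with each control period).
- grab_frame(name): name is "scene" or "top"; returns a dict with "color" (420x560x3 uint8, red, green, blue), "K" (3x3 intrinsics, pixels), "origin" and "orientation" of the camera in the world. Camera axes: x right, y up, looking along -z (the intrinsics and any distortion apply to the point x, -y, -z); pixel columns grow to the right and rows downward; lengths in mm; the calibration is good to about 2 mm. A picture is of the moment at which its call begins. There is no depth.
- job_done(): hands the job in; it is judged then, once.
The state is a dict: "clock": time; "qpos": joint angles; "qd": joint speeds; "joint_efforts": joint torques, N m; "position": TCP position; "orientation": TCP orientation; "wrist_force": force on the tool from outside, world axes, zero at the start; "wrist_torque": the same for the moment, N m; "opening": finger opening in mm; "grasp_force": force on a finger pad.
Only numpy, scipy, OpenCV 4.12 (cv2) and the standard library are available. Lean on these libraries where they do the work, as an engineer would, in place of code of your own. Each camera call takes 0.05 s, during which the arm holds its last target. There are 200 camera calls.

## Working session

There is one attempt and no reset: what is moved stays moved. The work goes in short steps, Python scripts to look and compute and a shell command to move; the robot and the scene stay as the last step left them, time stands still between calls to the robot, and variables do not carry over. Pictures are saved under pics/ and viewed, at most 10 in all, crops included, and the job is handed in when it is done.

```bash
mkdir -p pics; python3 - <<'E'
from plant import *
import cv2,pickle
for n in("top","scene"):
    f=grab_frame(n); pickle.dump(f,open(n+".pkl","wb"))
    cv2.imwrite(f"pics/{n}0.png",cv2.resize(f["color"][:,:,::-1],(784,588),interpolation=cv2.INTER_CUBIC))
    print(n,f["K"],f["origin"],f["orientation"],[k for k in f])
s=state();print(s["position"],s["orientation"],s["clock"])
E
```

```text
top [[448.90873326   0.         277.38050736]
 [  0.         448.90873326 213.23342873]
 [  0.           0.           1.        ]] [ 448.31302153   -9.33986764 1057.64454115] [ 6.43889343e+00  4.77313233e-02 -9.06694786e+01] ['color', 'K', 'origin', 'orientation']
scene [[522.03732374   0.         280.49050768]
 [  0.         522.03732374 214.82780988]
 [  0.           0.           1.        ]] [1276.88705546   13.12827426 1084.32702606] [36.99441319 -0.73530985 90.98114705] ['color', 'K', 'origin', 'orientation']
[141.07380008 608.58248711 404.01637797] [-1.79907471e+02  5.68279035e-03  1.66954307e+02] 0.1
```

View pics/top0.png

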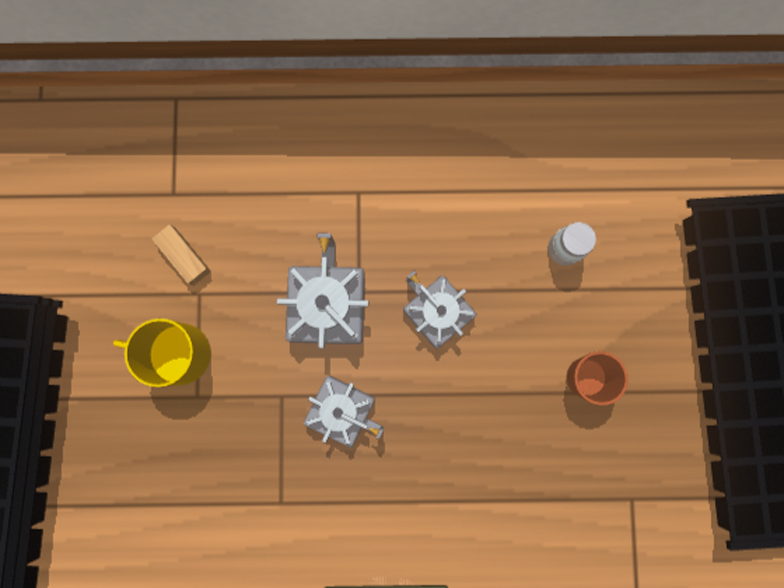

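View pics/scene0.png

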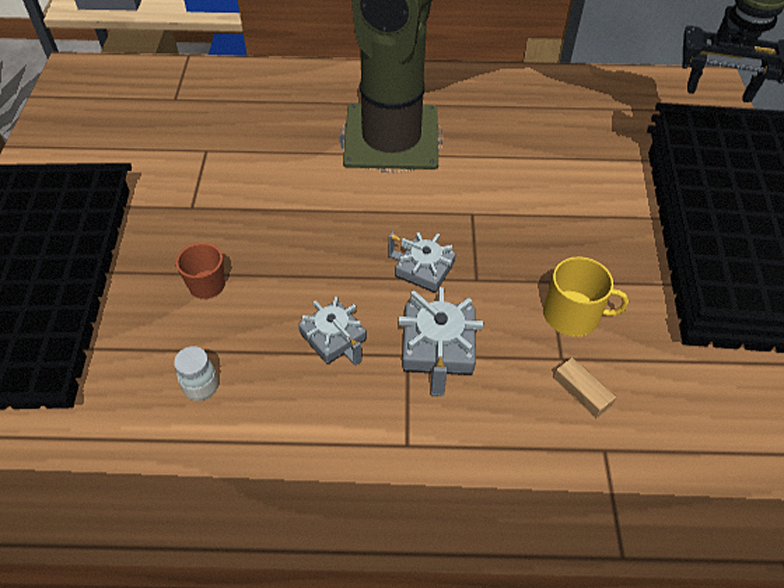

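The largest counter is centred near (322,302) in the 1.4x top view. Its pointer is towards image-top (+x) at (324,240). The bar points lower right at (352,334), about -135°, so it is 3 clicks short. Next I'll look closer for the exact position and yaw.

```bash
python3 - <<'E'
import cv2,pickle
f=pickle.load(open("top.pkl","rb"))
c=f["color"][160:256,180:280,::-1]
cv2.imwrite("pics/crop.png",cv2.resize(c,None,fx=6,fy=6,interpolation=cv2.INTER_CUBIC))
E
```

```text
(no output)
```

View pics/crop.png

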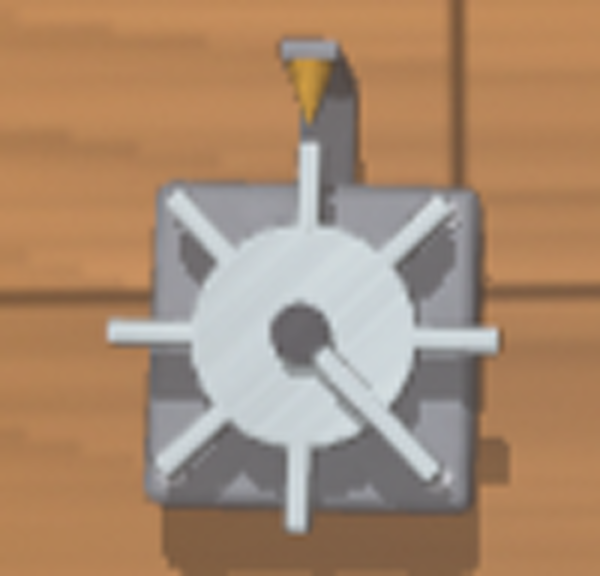

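The crop shows lug ends at left (107,331), right (499,341), top (310,142) and bottom (296,532). The pointer tip is at (310,122), and the bar sits on the lower-right lug with its end at (437,475).

```bash
cat > h.py <<'E'
import numpy as np,pickle
from scipy.spatial.transform import Rotation as R
def ray(f,u,v,z):
    K=f["K"];d=np.array([(u-K[0,2])/K[0,0],-(v-K[1,2])/K[1,1],-1])
    d=R.from_euler("xyz",f["orientation"],degrees=True).apply(d)
    o=np.array(f["origin"]);return o+d*(z-o[2])/d[2]
def togo(s,tgt,yaw):
    A=R.from_euler("xyz",s["orientation"],degrees=True)
    d=A.inv().apply(np.array(tgt)-s["position"])/10
    t=(A.inv()*R.from_euler("xyz",[180,0,yaw],degrees=True)).as_rotvec(degrees=True)
    return d.round(2),t.round(2)
E
python3 - <<'E'
from h import *
from plant import *
f=pickle.load(open("top.pkl","rb"))
p=lambda u,v,z:ray(f,180+(u+.5)/6-.5,160+(v+.5)/6-.5,z)[:2]
L,Rr,T,B,P,Bar=p(107,331,76),p(499,341,76),p(310,142,76),p(296,532,76),p(310,122,82),p(437,475,88)
c=(L+Rr+T+B)/4
print(L,Rr,T,B,P,c,(L+Rr)/2,(T+B)/2)
a=lambda v:np.degrees(np.arctan2(v[1],v[0]))
print(a(L-Rr)-90,a(T-B),a(P-c),a(Bar-c),np.linalg.norm(P-c),np.linalg.norm(L-Rr))
psi=(a(L-Rr)-90+a(T-B))/2
ex=np.array([np.cos(np.radians(psi)),np.sin(np.radians(psi))]);ey=np.array([-ex[1],ex[0]])
t=c+22*ex+71*ey
print(psi,t,togo(state(),[*t,300],180+psi))
E
```

```text
[557.81350717 166.13952761] [552.43421684  22.43478569] [627.21026768  91.69004186] [483.47204958  96.80357495] [633.57297126  91.07133388] [555.23251032  94.26698253] [555.12386201  94.28715665] [555.34115863  94.24680841]
-2.1437483005247913 -2.0374564374176862 -2.3359031009866396 -136.57578614697283 78.40561198627776 143.80538798884308
-2.090602368971239 [579.80793263 164.41716869] (array([-52.77, -33.35,  10.46]), array([ -0.09,  -0.  , -10.96]))
```

```bash
python3 -m jog '[[[-3.5,-2.2,0],[0,0,0],-1],[[-7,-4.4,0],[0,0,0],-1],[[-10.5,-6.6,0],[0,0,0],-1],[[-14,-8.8,0],[0,0,0],-1],[[-17.5,-11,0],[0,0,0],-1]]' 15
python3 -m jog '[[[-3.5,-2.2,0],[0,0,0],-1],[[-7,-4.4,0],[0,0,0],-1],[[-10.5,-6.6,0],[0,0,0],-1],[[-14,-8.8,0],[0,0,0],-1],[[-17.5,-11,0],[0,0,0],-1]]'
python3 -m jog '[[[-3.5,-2.2,0],[0,0,-3],-1],[[-7,-4.4,0],[0,0,-6],-1],[[-10.5,-6.6,0],[0,0,-9],-1],[[-14,-8.8,0],[0,0,-11],-1],[[-16,-10.5,0],[0,0,-11],-1]]'
python3 - <<'E'
from h import *
from plant import *
s=state();print(s["clock"],s["position"],s["orientation"],s["wrist_force"],togo(s,[580,164,300],177.9))
E
```

```text
clock: 0.52
position: [287.7, 460.5, 404.4]
orientation: [-180.0, -0.0, 167.0]
wrist_force: [0.0, 0.5, -0.2]
opening: 57.1
grasp_force: 0.0
clock: 0.93
position: [433.4, 313.7, 404.5]
orientation: [-180.0, -0.0, 167.0]
wrist_force: [0.8, 1.0, -0.6]
opening: 23.8
grasp_force: 0.0
clock: 1.35
position: [567.6, 172.7, 404.1]
orientation: [-179.9, 0.1, 177.7]
wrist_force: [0.3, -0.4, -0.3]
opening: 0.4
grasp_force: 0.0
1.35 [567.61182416 172.68115171 404.1373853 ] [-1.79896587e+02  7.64765927e-02  1.77744380e+02] [ 0.33211583 -0.40282301 -0.28580265] (array([-1.26, -0.8 , 10.42]), array([-0.1 ,  0.08, -0.16]))
```

```bash
python3 -m jog '[[[-1.2,-0.8,3],[0,0,0],-1],[[-1.2,-0.8,6.5],[0,0,0],-1],[[-1.2,-0.8,10],[0,0,0],-1],[[-1.2,-0.8,13],[0,0,0],-1],[[-1.2,-0.8,13],[0,0,0],-1]]'
python3 -m jog '[[[0,0,0],[0,0,0],-1],[[0,0,0],[0,0,0],-1]]'
python3 - <<'E'
from h import *
from plant import *
import cv2
s=state();print(s["clock"],s["position"],s["orientation"],togo(s,[580,164.4,224],177.9))
f=grab_frame("scene")
cv2.imwrite("pics/s1.png",cv2.resize(f["color"][150:300,230:430,::-1],None,fx=4,fy=4,interpolation=cv2.INTER_CUBIC))
E
```

```text
clock: 1.77
position: [573.9, 167.5, 268.9]
orientation: [-179.7, -0.6, 178.0]
wrist_force: [-0.5, -0.1, -0.4]
opening: 0.2
grasp_force: 0.0
clock: 1.93
position: [576.8, 169.1, 276.1]
orientation: [179.9, 0.1, 178.0]
wrist_force: [-0.5, -0.1, 0.0]
opening: 0.3
grasp_force: 0.0
1.9333 [576.82008318 169.11307858 276.06964414] [1.79942626e+02 1.01296641e-01 1.77957036e+02] (array([-0.33, -0.46,  5.21]), array([0.06, 0.1 , 0.06]))
```

View pics/s1.png

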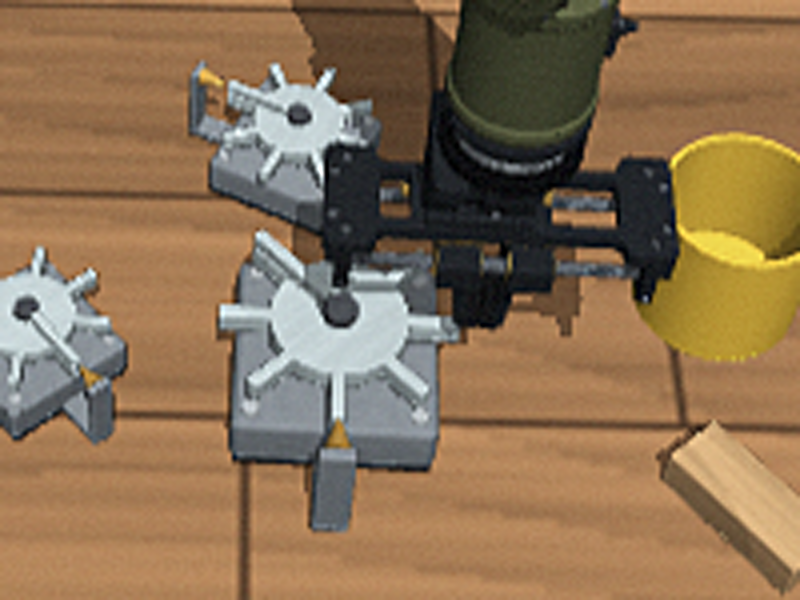

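The shut fingertips hang above the +y gap and everything else is untouched. I'll correct sideways, then descend.

```bash
python3 -m jog '[[[-0.3,-0.5,0],[0,0,0],-1],[[-0.3,-0.5,1.5],[0,0,0],-1],[[-0.3,-0.5,3],[0,0,0],-1],[[-0.3,-0.5,4.2],[0,0,0],-1],[[-0.3,-0.5,5.2],[0,0,0],-1]]'
python3 -m jog '[[[0,0,0],[0,0,0],-1],[[0,0,0],[0,0,0],-1],[[0,0,0],[0,0,0],-1]]'
python3 - <<'E'
from h import *
from plant import *
s=state();print(s["wrist_force"],togo(s,[580,164.4,224],177.9), (s["position"][:2]-[555.2,94.3]))
E
```

```text
clock: 2.4
position: [579.5, 163.3, 222.9]
orientation: [180.0, 0.1, 177.9]
wrist_force: [-0.7, -0.0, 0.3]
opening: 0.2
grasp_force: 0.0
clock: 2.65
position: [579.4, 163.7, 223.3]
orientation: [180.0, 0.1, 178.0]
wrist_force: [-0.5, -0.2, -0.8]
opening: 0.5
grasp_force: 0.0
[-0.53134656 -0.21787809 -0.77586657] (array([-0.06,  0.07, -0.07]), array([0.03, 0.06, 0.05])) [24.22313234 69.43179587]
```

```bash
python3 -m jog '[[[0.3,0,0],[0,0,0],-1],[[0.6,0,0],[0,0,0],-1],[[0.9,0,0],[0,0,0],-1],[[1.2,0,0],[0,0,0],-1],[[1.5,0,0],[0,0,0],-1]]'
python3 -m jog '[[[0.3,0,0],[0,0,0],-1],[[0.6,0,0],[0,0,0],-1],[[0.9,0,0],[0,0,0],-1],[[1.2,0,0],[0,0,0],-1],[[1.5,0,0],[0,0,0],-1]]'
python3 -m jog '[[[0.3,0,0],[0,0,0],-1],[[0.6,0,0],[0,0,0],-1],[[0.9,0,0],[0,0,0],-1],[[1.3,0,0],[0,0,0],-1],[[1.3,0,0],[0,0,0],-1]]'
python3 -m jog '[[[0,0,0],[0,0,0],-1],[[0,0,0],[0,0,0],-1]]'
python3 - <<'E'
from h import *
from plant import *
import cv2
s=state();print(s["position"][:2]-[555.2,94.3])
f=grab_frame("scene")
cv2.imwrite("pics/s2.png",cv2.resize(f["color"][170:280,270:430,::-1],None,fx=5,fy=5,interpolation=cv2.INTER_CUBIC))
E
```

```text
clock: 3.07
position: [564.2, 164.3, 223.2]
orientation: [180.0, 0.1, 178.0]
wrist_force: [1.1, 0.2, 0.8]
opening: 0.8
grasp_force: 0.7
clock: 3.48
position: [548.4, 164.6, 222.5]
orientation: [-180.0, -0.1, 178.0]
wrist_force: [0.1, -0.7, 0.0]
opening: 0.6
grasp_force: 0.1
clock: 3.9
position: [535.2, 165.3, 222.6]
orientation: [-180.0, -0.1, 178.0]
wrist_force: [-0.5, -0.1, 0.5]
opening: 0.2
grasp_force: 0.0
clock: 4.07
position: [536.2, 165.2, 222.8]
orientation: [180.0, 0.0, 177.9]
wrist_force: [0.2, 0.7, 0.3]
opening: 0.8
grasp_force: 0.0
[-18.97184327  70.85311336]
```

View pics/s2.png

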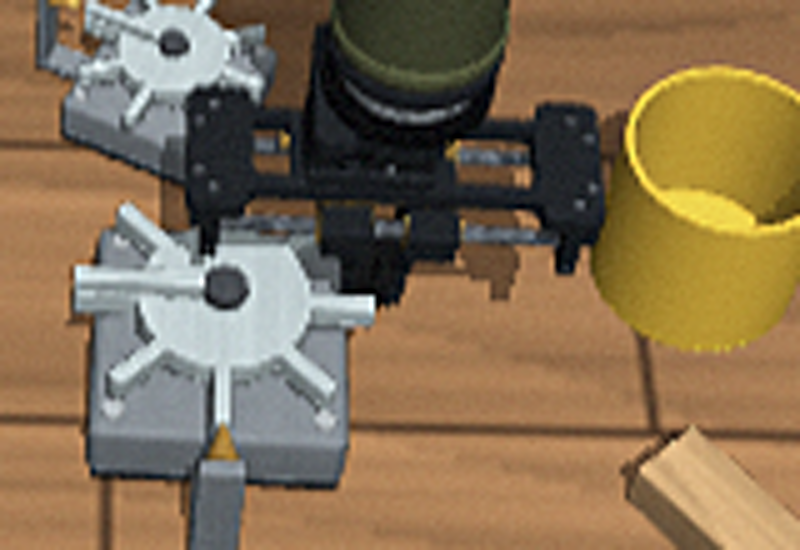

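That was exactly one click: the bar now points to -90°, with its end at (75,287). The counter looks unmoved. Next: lift, return and repeat the stroke.

```bash
python3 -m jog '[[[0,0,-1.5],[0,0,0],-1],[[0,0,-3],[0,0,0],-1],[[0,0,-4],[0,0,0],-1],[[0,0,-4],[0,0,0],-1],[[0,0,-4],[0,0,0],-1]]'
python3 -m jog '[[[-1.5,0,0],[0,0,0],-1],[[-3,0,0],[0,0,0],-1],[[-4.3,0,0],[0,0,0],-1],[[-4.3,0,0],[0,0,0],-1],[[-4.3,0,0],[0,0,0],-1]]'
python3 -m jog '[[[0,0,1],[0,0,0],-1],[[0,0,2],[0,0,0],-1],[[0,0,3],[0,0,0],-1],[[0,0,4],[0,0,0],-1],[[0,0,4],[0,0,0],-1]]'
python3 -m jog '[[[0,0,0],[0,0,0],-1],[[0,0,0],[0,0,0],-1]]'
python3 - <<'E'
from h import *
from plant import *
f=grab_frame("top")
import cv2
cv2.imwrite("pics/t2.png",cv2.resize(f["color"][150:270,170:310,::-1],None,fx=5,fy=5,interpolation=cv2.INTER_CUBIC))
s=state();print(s["position"]-[555.2,94.3,0],s["wrist_force"])
E
```

```text
clock: 4.53
position: [536.4, 165.1, 263.0]
orientation: [180.0, 0.1, 177.9]
wrist_force: [0.7, -0.7, -0.8]
opening: 0.8
grasp_force: 0.0
clock: 4.95
position: [578.8, 163.3, 261.7]
orientation: [-180.0, -0.1, 177.9]
wrist_force: [-0.7, 0.2, 0.4]
opening: 0.4
grasp_force: 0.0
clock: 5.37
position: [577.8, 163.4, 220.0]
orientation: [-179.9, -0.3, 178.0]
wrist_force: [0.0, 0.3, 1.4]
opening: 0.7
grasp_force: 0.0
clock: 5.53
position: [579.1, 163.7, 222.6]
orientation: [180.0, -0.0, 178.0]
wrist_force: [0.4, -0.0, 0.7]
opening: 0.3
grasp_force: 0.0
[ 24.04400252  69.39579293 222.97320302] [-0.0909688   0.07691198  0.09343585]
```

View pics/t2.png

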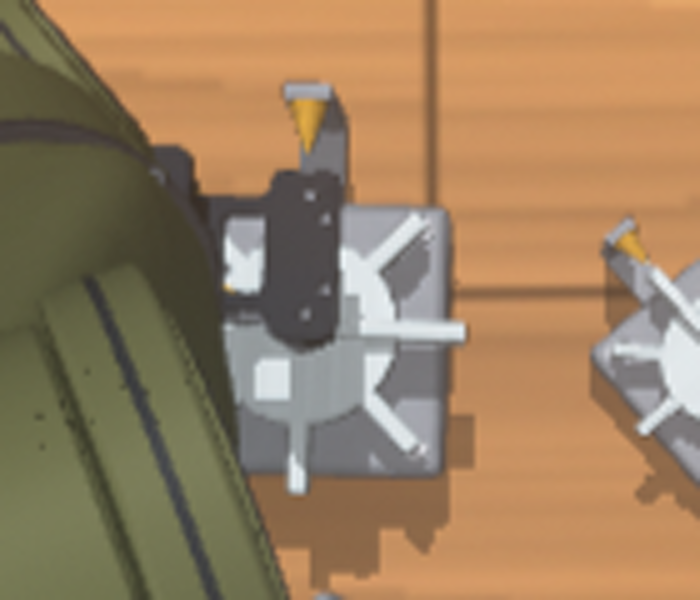

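The pointer tip at (308,152) maps to the same full-image pixel as before, so the counter hasn't moved. The bar is at -90° and the finger is back in the gap. Second stroke.

```bash
python3 -m jog '[[[0.3,0,0],[0,0,0],-1],[[0.6,0,0],[0,0,0],-1],[[0.9,0,0],[0,0,0],-1],[[1.2,0,0],[0,0,0],-1],[[1.5,0,0],[0,0,0],-1]]'
python3 -m jog '[[[0.3,0,0],[0,0,0],-1],[[0.6,0,0],[0,0,0],-1],[[0.9,0,0],[0,0,0],-1],[[1.2,0,0],[0,0,0],-1],[[1.5,0,0],[0,0,0],-1]]'
python3 -m jog '[[[0.3,0,0],[0,0,0],-1],[[0.6,0,0],[0,0,0],-1],[[0.9,0,0],[0,0,0],-1],[[1.3,0,0],[0,0,0],-1],[[1.3,0,0],[0,0,0],-1]]'
python3 -m jog '[[[0,0,0],[0,0,0],-1],[[0,0,0],[0,0,0],-1]]'
python3 -m jog '[[[0,0,-1.5],[0,0,0],-1],[[0,0,-3],[0,0,0],-1],[[0,0,-4],[0,0,0],-1],[[0,0,-4],[0,0,0],-1],[[0,0,-4],[0,0,0],-1]]'
python3 -m jog '[[[-1.5,0,0],[0,0,0],-1],[[-3,0,0],[0,0,0],-1],[[-4.3,0,0],[0,0,0],-1],[[-4.3,0,0],[0,0,0],-1],[[-4.3,0,0],[0,0,0],-1]]'
python3 - <<'E'
from h import *
from plant import *
import cv2
s=state();print(s["position"][:2]-[555.2,94.3])
f=grab_frame("scene")
cv2.imwrite("pics/s3.png",cv2.resize(f["color"][170:280,270:430,::-1],None,fx=5,fy=5,interpolation=cv2.INTER_CUBIC))
E
```

```text
clock: 6.0
position: [564.2, 164.2, 223.1]
orientation: [180.0, 0.1, 177.9]
wrist_force: [1.3, 0.2, 1.9]
opening: 0.5
grasp_force: 0.7
clock: 6.42
position: [548.5, 164.7, 222.6]
orientation: [-180.0, -0.1, 178.0]
wrist_force: [-0.3, 0.6, -0.5]
opening: 0.2
grasp_force: 0.1
clock: 6.83
position: [535.1, 165.3, 222.6]
orientation: [-180.0, -0.1, 178.0]
wrist_force: [-0.1, 0.1, 0.4]
opening: 0.5
grasp_force: 0.0
clock: 7.0
position: [536.2, 165.1, 222.7]
orientation: [180.0, 0.0, 177.9]
wrist_force: [0.9, 0.0, 0.5]
opening: 0.3
grasp_force: 0.0
clock: 7.42
position: [536.4, 165.1, 263.0]
orientation: [180.0, 0.1, 177.9]
wrist_force: [-0.3, -0.2, -0.3]
opening: 0.5
grasp_force: 0.0
clock: 7.83
position: [578.8, 163.3, 261.7]
orientation: [-180.0, -0.1, 177.9]
wrist_force: [-0.4, 0.1, -0.2]
opening: 0.6
grasp_force: 0.0
[23.64556858 68.96641538]
```

View pics/s3.png

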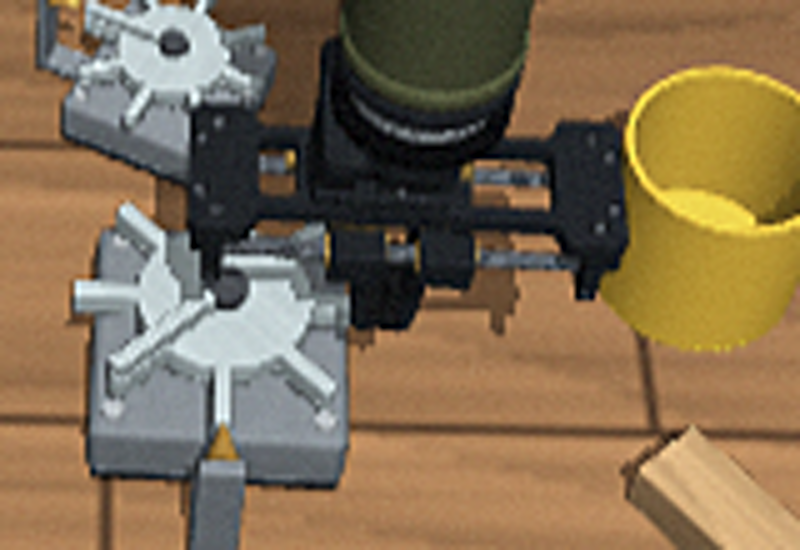

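The bar is now at -45°, with its end at (112,365). One click is left, so a third stroke and then withdraw upward.

```bash
python3 -m jog '[[[0,0,1],[0,0,0],-1],[[0,0,2],[0,0,0],-1],[[0,0,3],[0,0,0],-1],[[0,0,4],[0,0,0],-1],[[0,0,4],[0,0,0],-1]]'
python3 -m jog '[[[0,0,0],[0,0,0],-1],[[0,0,0],[0,0,0],-1]]'
python3 -m jog '[[[0.3,0,0],[0,0,0],-1],[[0.6,0,0],[0,0,0],-1],[[0.9,0,0],[0,0,0],-1],[[1.2,0,0],[0,0,0],-1],[[1.5,0,0],[0,0,0],-1]]'
python3 -m jog '[[[0.3,0,0],[0,0,0],-1],[[0.6,0,0],[0,0,0],-1],[[0.9,0,0],[0,0,0],-1],[[1.2,0,0],[0,0,0],-1],[[1.5,0,0],[0,0,0],-1]]'
python3 -m jog '[[[0.3,0,0],[0,0,0],-1],[[0.6,0,0],[0,0,0],-1],[[0.9,0,0],[0,0,0],-1],[[1.3,0,0],[0,0,0],-1],[[1.3,0,0],[0,0,0],-1]]'
python3 -m jog '[[[0,0,0],[0,0,0],-1],[[0,0,0],[0,0,0],-1]]'
python3 -m jog '[[[0,0,-1.5],[0,0,0],-1],[[0,0,-3],[0,0,0],-1],[[0,0,-5],[0,0,0],-1],[[0,0,-8],[0,0,0],-1],[[0,0,-11],[0,0,0],-1]]'
python3 -m jog '[[[1,3,0],[0,0,0],-1],[[2,6,0],[0,0,0],-1],[[3,9,0],[0,0,0],-1],[[4,12,0],[0,0,0],-1],[[5,15,0],[0,0,0],-1]]'
python3 -m jog '[[[0,0,0],[0,0,0],-1],[[0,0,0],[0,0,0],-1],[[0,0,0],[0,0,0],-1]]'
python3 - <<'E'
from h import *
from plant import *
import cv2
f=grab_frame("top")
cv2.imwrite("pics/t4.png",cv2.resize(f["color"][160:256,180:280,::-1],None,fx=6,fy=6,interpolation=cv2.INTER_CUBIC))
f=grab_frame("scene")
cv2.imwrite("pics/s4.png",cv2.resize(f["color"][:,:,::-1],(784,588)))
E
```

```text
clock: 8.3
position: [577.9, 163.4, 220.0]
orientation: [-179.9, -0.2, 178.0]
wrist_force: [-0.4, -0.3, -0.4]
opening: 0.4
grasp_force: 0.0
clock: 8.47
position: [579.1, 163.7, 222.6]
orientation: [180.0, -0.0, 178.0]
wrist_force: [0.7, 0.0, -0.8]
opening: 0.6
grasp_force: 0.0
clock: 8.88
position: [564.2, 164.2, 223.2]
orientation: [180.0, 0.1, 177.9]
wrist_force: [0.5, 0.2, 0.4]
opening: 0.2
grasp_force: 0.7
clock: 9.3
position: [548.5, 164.7, 222.6]
orientation: [-180.0, -0.0, 178.0]
wrist_force: [-0.0, -0.1, 0.1]
opening: 0.4
grasp_force: 0.1
clock: 9.72
position: [535.1, 165.3, 222.6]
orientation: [-180.0, -0.1, 178.0]
wrist_force: [-0.2, 0.1, 0.1]
opening: 0.7
grasp_force: 0.0
clock: 9.88
position: [536.2, 165.2, 222.7]
orientation: [180.0, 0.0, 177.9]
wrist_force: [0.2, 0.6, -0.1]
opening: 0.4
grasp_force: 0.0
clock: 10.3
position: [535.9, 164.9, 333.3]
orientation: [-180.0, -0.1, 177.9]
wrist_force: [0.9, -0.7, 0.1]
opening: 0.6
grasp_force: 0.0
clock: 10.72
position: [491.1, 318.0, 332.9]
orientation: [180.0, 0.0, 177.9]
wrist_force: [1.0, -0.9, -0.6]
opening: 0.5
grasp_force: 0.0
clock: 10.97
position: [491.8, 316.1, 332.6]
orientation: [-179.9, 0.0, 177.9]
wrist_force: [-0.2, -0.5, -0.2]
opening: 0.2
grasp_force: 0.0
```

View pics/t4.png

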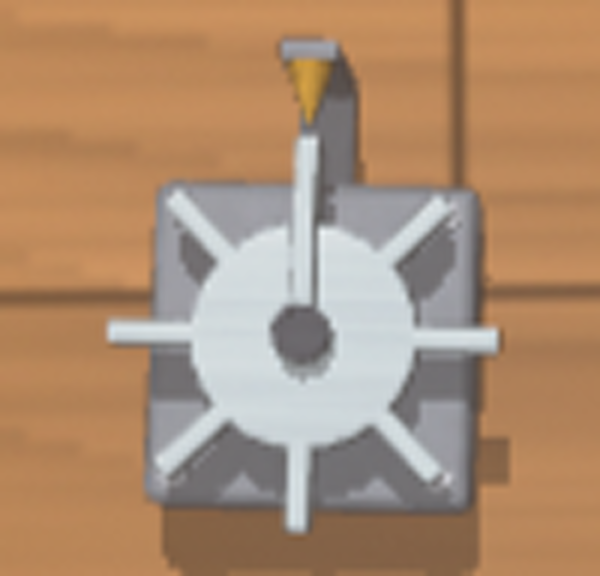

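View pics/s4.png

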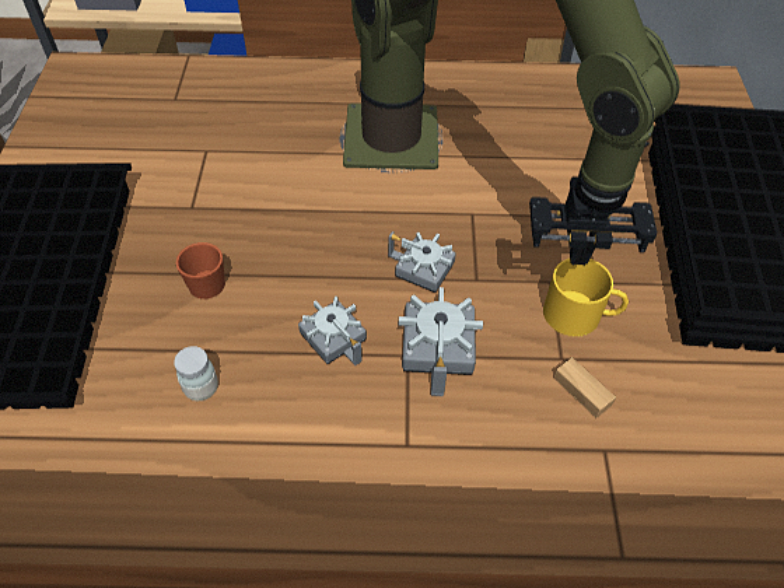

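The bar, with its end at (308,136), now lines up with the pointer tip at (310,122). The base and all the bystanders are where they were, and the arm is clear.

```bash
python3 -c "
from plant import *
print(job_done())"
```

```text
the job is handed in; nothing more can be done
None
```

The tray counter is zeroed: I flicked it three clicks counter-clockwise, the raised bar rests at the pointer, and in the final pictures the counter and bystanders stand where they were; the job is handed in, but no verdict came back.

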